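# Balance check of a sprung centrifuge lid

## Robot

A 6-joint arm with a two-finger parallel gripper is mounted at the origin on the work surface. World frame = base frame: x ahead of the robot, y to its left, z up, the work surface at z = 0. Lengths are in mm, angles in rad, forces in N, time in s.
With the tool pointing down it reaches from about 350 to 775 mm from the base axis. Payload 7.3 kg.
Tool frame: the origin (TCP) lies at the very end of the fingers, on their centre line; the grasp point (between the pads) lies 19 mm behind it; z points along the fingers, y is the line along which they close (so a half turn about z gives the same grasp; the last joint's range is limited). The gripper opens to 92 mm and grips with 3 to 60 N. Pads are 19 mm wide; open, the fingers measure 130 mm over their backs; the gripper's body (75 mm by 190 mm) begins 47 mm behind the grasp point.
Start: joints at [1.105, 0.342, 1.524, -0, 1.275, -0.146], TCP at [165.033, 498.406, 226.741] pointing down, gripper open.
Joint ranges: [-2.53, 2.53], [-0.77, 2.02], [0.04, 2.7], [-1, 4.14], [0.28, 2.66], [-3.11, 3.11]. Speed limits (rad/s): [2.57, 2.57, 3.14, 3.14, 3.14, 3.14].

## Interface

Orientations are given as [roll, pitch, yaw] about the fixed x, y, z axes, in that order (R = Rz(yaw) Ry(pitch) Rx(roll)).
In Python, from plant import get_obs, vision, workorder gives the robot as it stands.
- The arm moves only by the shell command python3 -m pendant 'ROWS' [OPENING]. ROWS is a JSON object of lists of equal length, an entry for each row: "dp": the shift along the tool's x, y, z in m, a list of three; "rotation": the turn, a rotation vector about the tool's x, y, z in rad, a list of three. A call has 1 to 8 rows; each row is the pose to reach, as a shift and turn from the pose commanded when the call began, along the tool's axes at that moment; what a row does not reach only later rows make up. A row lasts 1/8 s, in which the tool goes at most 62.5 mm and 10.7 degrees, less where a joint would pass 70% of its speed; a pose out of reach is approached as far as the arm can. A call with a gripper value outside its range is refused whole. OPENING is the finger opening in m, from 0 to 0.0918, set as the call begins (- or left out, the last holds). The fingers move at their own pace and stop on an object; the grip force is fixed at half the most. Time passes only in rows, so rows that repeat a pose let the fingers close. It gives the time, the measured TCP pose, the force, the opening and the grip force at its end, in the units of the state.
- get_obs(): the state, without advancing time (a new reading comes with each control period).
- vision.capture(name): name is "scene" or "top"; returns a dict with "pixels" (480x640x3 uint8, red, green, blue), "vfov" (degrees; the focal length in pixels is half the picture's height over the tangent of half this angle, whatever the lens; pixels are square), "cx", "cy" (the principal point, pixels), "pose" (4x4, takes a point from camera to world coordinates). Camera axes: x right, y up, looking along -z (the intrinsics and any distortion apply to the point x, -y, -z); pixel columns grow to the right and rows downward; lengths in mm; the calibration is good to about 2 mm. A picture is of the moment at which its call begins. There is no depth.
- workorder.close_job(): hands the job in; it is judged then, once.
The state is a dict: "time": time; "joint_positions": joint angles; "dq": joint speeds; "tau": joint torques, N m; "tool_pos": TCP position; "tcp_rot": TCP orientation; "contact_force": force on the tool from outside, world axes, zero at the start; "moment": the same for the moment, N m; "grip_width": finger opening in mm; "finger_force": force on a finger pad.
Only numpy, scipy, OpenCV 4.12 (cv2) and the standard library are available. Lean on these libraries where they do the work, as an engineer would, in place of code of your own. Each camera call takes 0.05 s, during which the arm holds its last target. There are 200 camera calls.

## Task

The lid spring of the small benchtop centrifuge is to be checked. Press the release pedal at its front right down to its stop so that the latch lets the lid pop up, let the pedal spring back, then take hold of the lid at its grab bar and raise it past its balance point; ease it back and finish holding it still about ten degrees below the balance point. The job ends holding the lid: do not let go, and leave the things standing around the centrifuge where they are.

Things in the scene. Friction and masses are not known exactly. Their poses are not given: they have to be found in the camera images.
- centrifuge: low white benchtop centrifuge, fixed to the bench: 270 mm wide (y), 230 deep (x from -70 to +160), body 107 high, 34 mm lid on top to 142. Origin on the bench surface, 70 mm behind its front face, midway across. x axis runs front to back (away from the robot at yaw 0), y to the left as the robot sees it, z up. Place and yaw (up to 0.3 rad) vary. Mm coordinates below are in this frame.
- lid_angle (a joint): lid angle, rad, about the rear hinge: 0 shut, grows as the front rises, stop at 1.5. Latched: 0 to 0.03. Unlatched, a spring plunger pops it to about 0.12, where it rests. An over-centre spring balances it near 0.95 (0.92 to 0.98, i.e. 54 deg): below, it sinks by itself to 0.12 (0.5 to 2.5 N at the bar to hold it), above, it swings up to the stop with similar force. Damped.
- lid_hinge (a point): point on the lid's hinge axis, midway across, at (85, 0, 125) mm in the centrifuge's frame. The axis is along the centrifuge's y. It does not move as the lid turns.
- grab_bar (a point): round steel bar, 12 mm thick, 100 mm long along y, at the lid's front edge on two end arms; 39 mm gap to the lid front. This point is mid-bar, 200 mm from the hinge axis: at lid angle q it is at (85 - 200 cos q, 60, 125 + 200 sin q) mm. A gripper pointing down, closing along the centrifuge's x, can pinch it mid-bar and keep its orientation: the bar turns between the pads.
- lid: the white lid with its grab bar, 150 x 270 x 34 mm plus the bar, about 1.5 kg; origin on the hinge axis, midway across. Axes as the centrifuge's when shut; it turns about y with lid_angle (the front, at its -x side, rises).
- pedal (a joint): release pedal angle, rad: light metal tread with dark rubber ribs and a steel latch hook, on a spring. 0 up at rest, 0.35 down at its stop. About 4 N at the tread starts it, 7 to 9 N at the stop; springs back when let go. The latch frees the lid at about 0.2 and cannot catch it again once popped up.
- pedal_pad (a point): where to press: top of the ribbed tread (50 mm wide in y, 8 thick) low at the front, on the -y side. At rest at (-143, -95, 49) mm; swings down about a pivot along y at x -78, z 45, to z 27 at the stop. The latch hook (16 mm wide) stands at y -20, x -112 to -77, up to z 129, and swings 30 mm forward: press straight down with closed fingers, clear of it.
- tube_rack: bystander: teal block with capped tubes, 110 x 60 x 35 mm (56 mm with caps), loose on the bench on the +y side of the centrifuge; origin at the centre of its underside.
- tip_box: bystander: grey pipette-tip box with clear lid, 100 x 75 x 65 mm, loose on the bench on the +y side, nearer the robot; origin at the centre of its underside.
- reagent_bottle: bystander: amber glass bottle with cap, 54 mm in diameter, 115 mm high, loose on the bench on the -y side; origin at the centre of its underside.

How it is judged:
By the outcome, as a careful person would: the job done as asked, in the order asked, and still so for the second after the job is handed in, while the arm keeps its last pose, push and grip.
It also fails if it takes over 51 s, if anything falls off the work surface, if the arm or the gripper's body presses on something with over 40 N, if the wrist force passes 120 N, or if a joint passes its speed limit or range.

## Working session

There is one attempt and no reset: what is moved stays moved. The work goes in short steps, Python scripts to look and compute and a shell command to move; the robot and the scene stay as the last step left them, time stands still between calls to the robot, and variables do not carry over. Pictures are saved under pics/ and viewed, at most 10 in all, crops included, and the job is handed in when it is done.

```bash
ls; mkdir -p pics; python3 - <<'E'
from plant import get_obs, vision
import cv2,numpy as np
o=get_obs();print({k:np.round(v,3).tolist() for k,v in o.items()})
for n in("scene","top"):
    c=vision.capture(n);print(n,{k:(np.round(v,3).tolist() if k!="pixels" else 0) for k,v in c.items()})
    cv2.imwrite(f"pics/{n}0.png",c["pixels"][:,:,::-1]);np.savez(f"{n}0.npz",**{k:v for k,v in c.items()})
E
```

```text
pics
{'time': 0.0, 'joint_positions': [1.105, 0.343, 1.525, 0.0, 1.275, -0.146], 'dq': [0.001, -0.001, 0.0, -0.0, 0.003, -0.002], 'tau': [-0.0, -43.124, -24.422, 0.072, 0.056, -0.0], 'tool_pos': [164.835, 498.039, 226.041], 'tcp_rot': [-3.14, -0.0, 2.822], 'contact_force': [0.712, -0.758, -0.137], 'moment': [-0.003, 0.029, -0.011], 'finger_force': 0.0, 'grip_width': 91.985}
scene {'pixels': 0, 'vfov': 43.903, 'cx': 318.546, 'cy': 241.61, 'pose': [[0.526, -0.513, 0.678, 1420.602], [0.85, 0.335, -0.406, -415.868], [-0.019, 0.79, 0.612, 834.841], [0.0, 0.0, 0.0, 1.0]]}
top {'pixels': 0, 'vfov': 55.475, 'cx': 318.347, 'cy': 237.714, 'pose': [[0.014, 0.992, -0.128, 497.251], [-1.0, 0.014, 0.002, 55.527], [0.004, 0.127, 0.992, 971.411], [0.0, 0.0, 0.0, 1.0]]}
```

View pics/scene0.png

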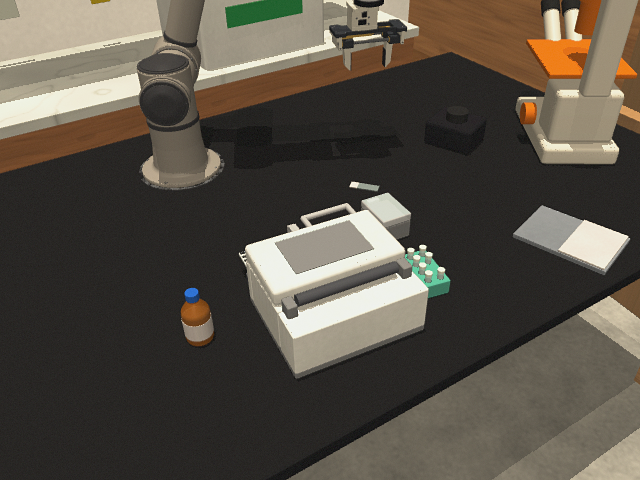

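View pics/top0.png

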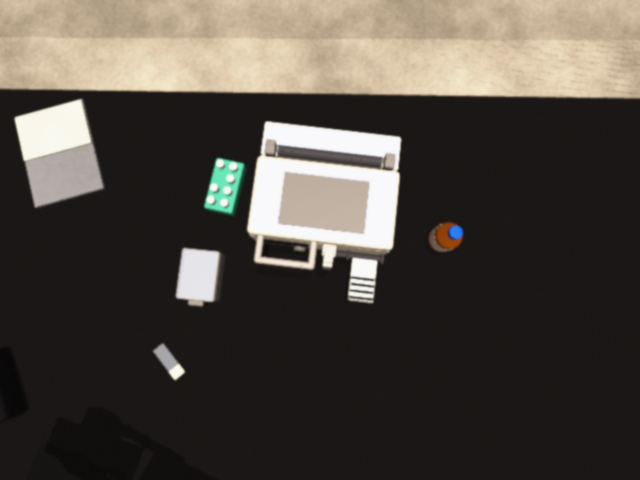

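The scene view shows the centrifuge at about (335,290), the bottle at (197,318), and the rack and tip box on the far right side. In the top view the lid corners are near (258,157), (399,170), (392,250) and (249,238), the bar is at (285,265) and the pedal ribs at (362,285).

```bash
cat > h.py <<'E'
import numpy as np,cv2
def load(n): return dict(np.load(n))
def ray(c,uv):
    h=c["pixels"].shape[0]; f=h/2/np.tan(np.radians(float(c["vfov"]))/2)
    d=np.array([(uv[0]-c["cx"])/f,-(uv[1]-c["cy"])/f,-1.0]); P=c["pose"]
    return P[:3,3],P[:3,:3]@d
def onz(c,uv,z):
    o,d=ray(c,uv); return (o+d*(z-o[2])/d[2])
def proj(c,p):
    h=c["pixels"].shape[0]; f=h/2/np.tan(np.radians(float(c["vfov"]))/2)
    q=np.linalg.inv(c["pose"])@np.append(p,1); return np.array([c["cx"]-f*q[0]/q[2], c["cy"]+f*q[1]/q[2]])
E
python3 - <<'E'
from h import *
c=load("top0.npz")
q=[onz(c,p,142) for p in[(258,157),(399,170),(392,250),(249,238)]]
for p in q:print(p.round(1))
for i in range(4):print(np.linalg.norm(q[i]-q[i-1]).round(1))
print("bar",onz(c,(256,264),125),onz(c,(314,268),125),"pedal",onz(c,(362,290),49))
im=c["pixels"][:,:,::-1]
cv2.imwrite("pics/topc.png",cv2.resize(im[110:320,230:420],None,fx=3.2*.88,fy=3.2*.88,interpolation=cv2.INTER_CUBIC))
E
```

```text
[754.8 168.8 142. ]
[733.6 -95.4 142. ]
[583.1 -81.2 142. ]
[601.6 180.6 142. ]
153.7
265.0
151.1
262.5
bar [555.28594469 168.59265042 125.        ] [549.35413055  60.90584215 125.        ] pedal [511.18690666 -35.67664296  49.        ]
```

View pics/topc.png

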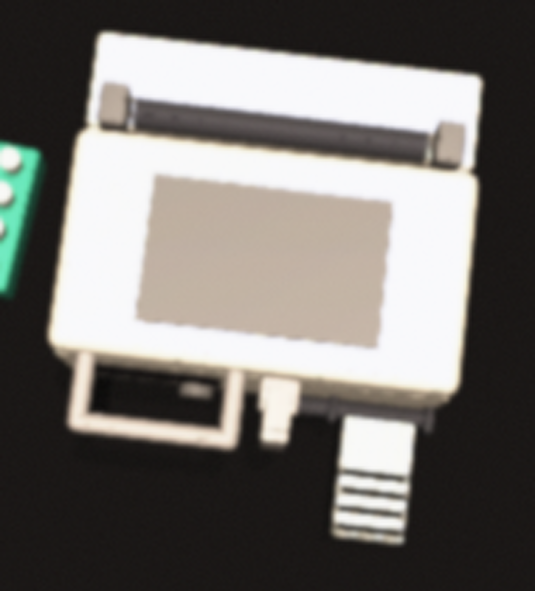

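```bash
cat >> h.py <<'E'
def kabsch(M,W):
    m,w=M.mean(0),W.mean(0); a=(M-m)[:,0]+1j*(M-m)[:,1]; b=(W-w)[:,0]+1j*(W-w)[:,1]
    yaw=np.angle((np.conj(a)*b).sum()); R=np.array([[np.cos(yaw),-np.sin(yaw)],[np.sin(yaw),np.cos(yaw)]])
    return yaw,w-R@m,R
E
python3 - <<'E'
from h import *
c=load("top0.npz"); s=load("scene0.npz")
pts=[((98,33),(160,135,107)),((481,76),(160,-135,107)),((79,128),(80,135,142)),((477,172),(80,-135,142)),((458,393),(-70,-135,142)),((50,343),(-70,135,142)),((153,431),(-115,60,131)),((371,507),(-143,-95,49))]
px=lambda p:(230+(p[0]+.5)/2.816-.5,110+(p[1]+.5)/2.816-.5)
W=np.array([onz(c,px(p),m[2])[:2] for p,m in pts]);M=np.array([m[:2] for p,m in pts],float)
yaw,t,R=kabsch(M[:7],W[:7]);print(yaw,t);print((W-(M@R.T+t)).round(1).tolist())
np.savez("pose.npz",yaw=yaw,t=t,R=R)
im=s["pixels"][:,:,::-1].copy()
for p,m in pts+[(0,(x,y,z)) for x in(-70,160) for y in(-135,135) for z in (0,107)]:
    w=np.append(R@np.array(m[:2])+t,m[2]);u=proj(s,w);cv2.circle(im,tuple(int(v) for v in np.round(u)),1,(255,0,255),-1)
cv2.imwrite("pics/chk.png",cv2.resize(im[180:390,160:460],None,fx=2.6,fy=2.6,interpolation=cv2.INTER_NEAREST))
E
```

```text
-0.10126670449695394 [666.56864942  44.72400503]
[[-1.1, 0.1], [-1.1, 0.5], [-1.4, -1.5], [-0.4, 2.2], [1.3, 0.7], [3.0, -2.2], [-0.3, 0.2], [-3.0, 0.8]]
```

View pics/chk.png

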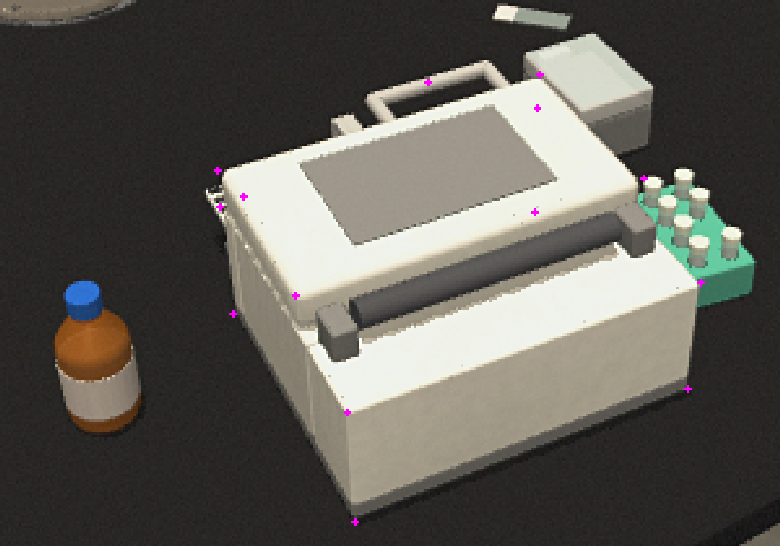

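The projected points land on the lid, body, and bar edges in the scene view, so the fit is good: yaw -0.101, origin (666.6, 44.7). Next I plan the pedal press, with the tool tilted so the gripper body stays clear of the hook and lid.

```bash
cat >> h.py <<'E'
from scipy.spatial.transform import Rotation as Ro
_p=np.load("pose.npz") ; RC=np.eye(3); RC[:2,:2]=_p["R"]; TC=np.append(_p["t"],0)
def w(p): return RC@np.array(p,float)+TC
def loc(p): return RC.T@(np.array(p,float)-TC)
def tilt(a):   # closing along centrifuge y, body leaning to the robot
    y=RC[:,1]; z=RC@[np.sin(a),0,-np.cos(a)]; return np.c_[np.cross(y,z),y,z]
def barR():
    y=RC[:,0]; z=np.array([0,0,-1.]); return np.c_[np.cross(y,z),y,z]
def rel(pos,rot,o=None,p0=None,r0=None):
    from plant import get_obs
    o=o or get_obs(); p0=np.array(o["tool_pos"]) if p0 is None else p0
    r0=Ro.from_euler("xyz",o["tcp_rot"]).as_matrix() if r0 is None else r0
    return (r0.T@(np.array(pos)-p0)/1000).round(4).tolist(), Ro.from_matrix(r0.T@rot).as_rotvec().round(4).tolist()
def state():
    from plant import get_obs
    o=get_obs(); print("t",round(o["time"],2),"loc",loc(o["tool_pos"]).round(1),"rot",np.round(o["tcp_rot"],3),"F",(RC.T@o["contact_force"]).round(1),"w",round(o["grip_width"],1),"ff",np.round(o["finger_force"],1),"q",np.round(o["joint_positions"],2))
E
python3 - <<'E'
from h import *
c=load("top0.npz")
print("bottle loc",loc(onz(c,(456,232),115)),"tipbox",loc(onz(c,(199,275),65)))
print(rel(w((-145,-102,140)),tilt(.55)),rel(w((-145,-102,230)),tilt(.55)));state()
E
```

```text
bottle loc [ -18.89214544 -255.33516248  115.        ] tipbox [-154.50848759  229.52124252   65.        ]
([-0.4994, -0.4035, 0.0866], [-0.0614, -0.5481, -0.2126]) ([-0.4993, -0.4037, -0.0034], [-0.0614, -0.5481, -0.2126])
t 0.1 loc [-545.   400.3  226.1] rot [-3.14  -0.     2.822] F [-0.5 -0.4  0.2] w 91.9 ff 0.0 q [ 1.11  0.34  1.52 -0.    1.28 -0.15]
```

```bash
python3 -m pendant '{"dp":[[-0.05,-0.04,0],[-0.1,-0.08,0],[-0.15,-0.12,0],[-0.2,-0.16,0],[-0.24,-0.195,0],[-0.28,-0.228,0],[-0.32,-0.26,0],[-0.35,-0.283,0]],"rotation":[[0,-0.07,-0.03],[-0.01,-0.14,-0.05],[-0.02,-0.21,-0.08],[-0.03,-0.28,-0.11],[-0.04,-0.35,-0.13],[-0.05,-0.42,-0.16],[-0.06,-0.48,-0.19],[-0.0614,-0.5481,-0.2126]]}' 0.0; python3 -c "
from h import *
state();print(rel(w((-145,-102,140)),tilt(.55)),rel(w((-145,-102,75)),tilt(.55)))"
```

```text
time: 1.1
tool_pos: [408.9, 117.9, 226.9]
tcp_rot: [3.141, 0.553, 3.039]
contact_force: [0.3, 0.7, 0.6]
grip_width: 16.4
finger_force: 0.0
t 1.1 loc [-263.8   46.8  226.9] rot [3.141 0.553 3.039] F [0.2 0.8 0.6] w 16.4 ff 0.0 q [ 0.23 -0.08  2.17 -0.33  0.54 -1.  ]
([-0.0556, -0.1487, 0.1363], [0.0003, 0.003, -0.0009]) ([-0.0214, -0.1488, 0.1916], [0.0003, 0.003, -0.0009])
```

```bash
python3 -m pendant '{"dp":[[-0.011,-0.03,0.027],[-0.022,-0.06,0.054],[-0.033,-0.09,0.082],[-0.045,-0.12,0.11],[-0.0556,-0.1487,0.1363],[-0.04,-0.1487,0.1616],[-0.0214,-0.1487,0.1916],[-0.0214,-0.1487,0.1916]],"rotation":[[0,0,0],[0,0,0],[0,0,0],[0,0,0],[0,0,0],[0,0,0],[0,0,0],[0,0,0]]}' 0.0; python3 - <<'E'
from h import *
from plant import vision
state()
c=vision.capture("top");cv2.imwrite("pics/t2.png",cv2.resize(c["pixels"][200:400,220:460,::-1],None,fx=2.5,fy=2.5))
print(rel(w((-145,-102,50)),tilt(.55)),rel(w((-145,-102,25)),tilt(.55)))
E
```

```text
time: 2.1
tool_pos: [516.2, -55.3, 110.5]
tcp_rot: [3.099, 0.5, 3.038]
contact_force: [0.0, -0.1, 0.3]
grip_width: 0.5
finger_force: 0.0
t 2.1 loc [-139.5 -114.7  110.5] rot [3.099 0.5   3.038] F [ 0.  -0.1  0.3] w 0.5 ff 0.0 q [-0.35  0.29  2.14  0.61  0.28 -2.38]
([0.0344, 0.0102, 0.0515], [0.041, -0.0492, -0.0022]) ([0.0464, 0.0093, 0.0734], [0.041, -0.0492, -0.0022])
```

View pics/t2.png

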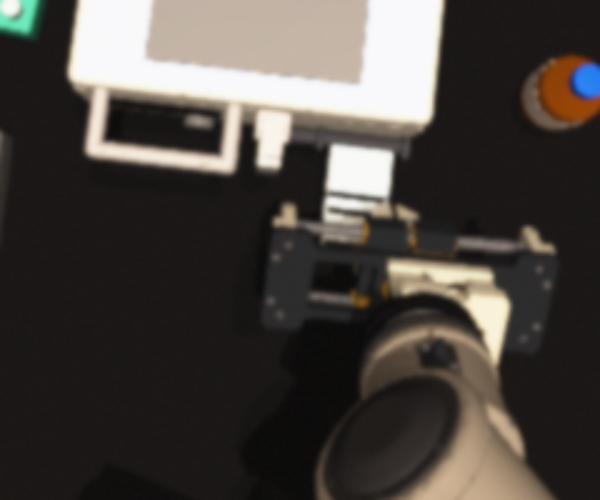

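The tilted pose ran wrist joint 5 into its limit (0.28), so I'll use less pitch and lean the body away from the hook, towards -y, instead. The picture shows the gripper over the pedal tread at crop (390,215), clear of the hook at (272,140).

```bash
cat >> h.py <<'E'
def lean(a,b):
    z=np.array([np.sin(a),np.sin(b),0]); z[2]=-np.sqrt(1-z@z); y=np.array([0,1.,0]); y-=z*(y@z); y/=np.linalg.norm(y)
    return RC@np.c_[np.cross(y,z),y,z]
E
python3 - <<'E'
from h import *
L=lean(.3,.35)
for p in [(-160,-100,110),(-152,-97,70)]: print(rel(w(p),L))
E
```

```text
([0.0188, 0.0147, -0.0082], [-0.308, 0.1783, 0.0341])
([0.0309, 0.0161, 0.0308], [-0.308, 0.1783, 0.0341])
```

```bash
python3 -m pendant '{"dp":[[0.0188,0.0147,-0.0082],[0.0188,0.0147,-0.0082],[0.0188,0.0147,-0.0082],[0.0188,0.0147,-0.0082],[0.025,0.0155,0.012],[0.0309,0.0161,0.0308],[0.0309,0.0161,0.0308],[0.0309,0.0161,0.0308]],"rotation":[[-0.1,0.06,0.01],[-0.2,0.12,0.02],[-0.308,0.1783,0.0341],[-0.308,0.1783,0.0341],[-0.308,0.1783,0.0341],[-0.308,0.1783,0.0341],[-0.308,0.1783,0.0341],[-0.308,0.1783,0.0341]]}' 0.0; python3 - <<'E'
from h import *
state();L=lean(.3,.35)
for z in(50,40,32,26): print(rel(w((-152,-97,z)),L))
E
```

```text
time: 3.15
tool_pos: [505.8, -35.7, 71.2]
tcp_rot: [2.793, 0.322, 3.043]
contact_force: [-0.6, 0.1, -0.1]
grip_width: 0.4
finger_force: 0.0
t 3.15 loc [-151.8  -96.3   71.2] rot [2.793 0.322 3.043] F [-0.6  0.  -0.1] w 0.4 ff 0.0 q [-0.51  0.44  2.03  0.77  0.67 -2.65]
([0.0069, -0.0075, 0.0186], [-0.001, 0.0012, 0.003])
([0.0101, -0.0108, 0.0275], [-0.001, 0.0012, 0.003])
([0.0126, -0.0134, 0.0347], [-0.001, 0.0012, 0.003])
([0.0145, -0.0153, 0.04], [-0.001, 0.0012, 0.003])
```

```bash
python3 -m pendant '{"dp":[[0.0035,-0.0038,0.0093],[0.0069,-0.0075,0.0186],[0.0085,-0.009,0.023],[0.0101,-0.0108,0.0275],[0.0114,-0.0121,0.0311],[0.0126,-0.0134,0.0347],[0.0126,-0.0134,0.0347]],"rotation":[[0,0,0],[0,0,0],[0,0,0],[0,0,0],[0,0,0],[0,0,0],[0,0,0]]}' 0.0; python3 - <<'E'
from h import *
state();L=lean(.3,.35)
E
```

```text
time: 4.03
tool_pos: [506.1, -37.2, 31.2]
tcp_rot: [2.792, 0.322, 3.041]
contact_force: [1.9, -0.5, 4.2]
grip_width: 0.8
finger_force: 2.2
t 4.03 loc [-151.3  -97.7   31.2] rot [2.792 0.322 3.041] F [ 1.9 -0.3  4.2] w 0.8 ff 2.2 q [-0.51  0.53  2.05  0.88  0.6  -2.79]
```

```bash
python3 -m pendant '{"dp":[[0.001,-0.001,0.0027],[0.0019,-0.0019,0.0053],[0.0025,-0.0026,0.0072],[0.0025,-0.0026,0.0072]],"rotation":[[0,0,0],[0,0,0],[0,0,0],[0,0,0]]}' 0.0; python3 - <<'E'
from h import *
state()
E
```

```text
time: 4.53
tool_pos: [506.5, -37.2, 23.9]
tcp_rot: [2.792, 0.323, 3.042]
contact_force: [1.3, -0.1, 9.2]
grip_width: 0.4
finger_force: 4.4
t 4.53 loc [-151.   -97.7   23.9] rot [2.792 0.323 3.042] F [1.3 0.1 9.2] w 0.4 ff 4.4 q [-0.51  0.54  2.06  0.9   0.58 -2.82]
```

```bash
python3 -m pendant '{"dp":[[0.0007,-0.0007,0.0018],[0.0014,-0.0014,0.0036],[0.0014,-0.0014,0.0036]],"rotation":[[0,0,0],[0,0,0],[0,0,0]]}' 0.0; python3 - <<'E'
from h import *
state()
E
```

```text
time: 4.9
tool_pos: [507.0, -37.2, 22.3]
tcp_rot: [2.791, 0.327, 3.042]
contact_force: [-11.3, -2.8, 39.2]
grip_width: 0.6
finger_force: 20.3
t 4.9 loc [-150.4  -97.6   22.3] rot [2.791 0.327 3.042] F [-10.9  -3.9  39.2] w 0.6 ff 20.3 q [-0.51  0.55  2.06  0.92  0.58 -2.83]
```

The force jumped to 39 N, so the pedal is on its stop. Now I raise the tool and look.

```bash
python3 -m pendant '{"dp":[[-0.0031,0.0032,-0.009],[-0.0062,0.0064,-0.018],[-0.0124,0.0128,-0.036],[-0.0186,0.0192,-0.054],[-0.0248,0.0256,-0.072],[-0.04,0.032,-0.09],[-0.04,0.032,-0.12]],"rotation":[[0,0,0],[0,0,0],[0,0,0],[0,0,0],[0,0,0],[0,0,0],[0,0,0]]}' 0.0; python3 - <<'E'
from h import *
from plant import vision
state()
c=vision.capture("scene");im=c["pixels"][180:390,160:460,::-1]
np.savez("scene1.npz",**c)
cv2.imwrite("pics/s2.png",cv2.resize(im,None,fx=2.6,fy=2.6))
B=barR();q=.12;b=np.array((85-200*np.cos(q),60,125+200*np.sin(q)))
print("bar",b)
for dz in (120,60,-19): print(rel(w(b+[0,0,dz]),B))
E
```

```text
time: 5.78
tool_pos: [503.3, -47.6, 149.3]
tcp_rot: [2.792, 0.32, 3.043]
contact_force: [-0.5, -0.4, 0.1]
grip_width: 0.3
finger_force: 0.0
t 5.78 loc [-153.1 -108.4  149.3] rot [2.792 0.32  3.043] F [-0.5 -0.4  0.1] w 0.3 ff 0.0 q [-0.53  0.3   1.94  0.61  0.86 -2.46]
bar [-113.56172717   60.          148.94244146]
([-0.0746, 0.1928, -0.0345], [0.5257, -0.0191, 1.5978])
([-0.0555, 0.1735, 0.019], [0.5257, -0.0191, 1.5978])
([-0.0303, 0.148, 0.0894], [0.5257, -0.0191, 1.5978])
```

View pics/s2.png

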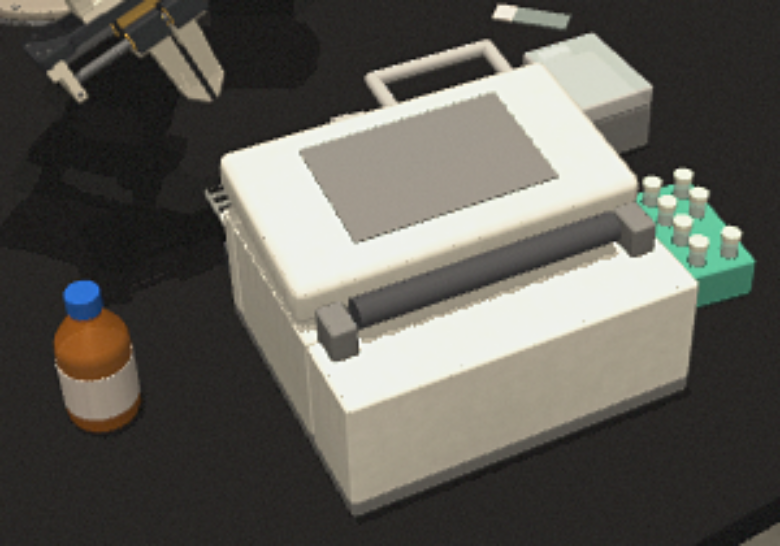

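The lid has popped: the bar is now at crop (430,62), up about 20 px from before. The pedal ribs are back at (215,200), and the bystanders haven't moved. Next I go above the bar.

```bash
python3 -m pendant '{"dp":[[-0.013,0.013,-0.036],[-0.025,0.026,-0.072],[-0.032,0.06,-0.066],[-0.04,0.09,-0.06],[-0.05,0.12,-0.05],[-0.06,0.15,-0.045],[-0.07,0.175,-0.04],[-0.0746,0.1928,-0.0345]],"rotation":[[0.055,-0.002,0.168],[0.11,-0.004,0.336],[0.165,-0.006,0.504],[0.22,-0.008,0.672],[0.275,-0.01,0.84],[0.33,-0.012,1.008],[0.385,-0.014,1.176],[0.44,-0.016,1.344]]}' 0.042; python3 - <<'E'
from h import *
state()
B=barR();q=.12;b=np.array((85-200*np.cos(q),60,125+200*np.sin(q)))
for dz in (120,60,30): print(rel(w(b+[0,0,dz]),B))
E
```

```text
time: 6.82
tool_pos: [559.9, 118.1, 265.9]
tcp_rot: [3.003, 0.02, 1.906]
contact_force: [0.5, -0.6, -0.9]
grip_width: 42.1
finger_force: 0.0
t 6.83 loc [-113.6   62.2  265.9] rot [3.003 0.02  1.906] F [ 0.5 -0.6 -0.9] w 42.1 ff 0.0 q [ 0.06  0.32  1.45  0.02  1.23 -0.28]
([-0.0021, -0.0005, -0.0031], [0.141, -0.0105, 0.4367])
([-0.0009, -0.0088, 0.0563], [0.141, -0.0105, 0.4367])
([-0.0003, -0.0129, 0.086], [0.141, -0.0105, 0.4367])
```

```bash
python3 -m pendant '{"dp":[[-0.0021,-0.0005,-0.0031],[-0.0021,-0.0005,-0.0031],[-0.0021,-0.0005,-0.0031],[-0.001,-0.0045,0.025],[-0.0009,-0.0088,0.0563],[-0.0009,-0.0088,0.0563]],"rotation":[[0.047,-0.003,0.145],[0.094,-0.007,0.29],[0.141,-0.0105,0.4367],[0.141,-0.0105,0.4367],[0.141,-0.0105,0.4367],[0.141,-0.0105,0.4367]]}' 0.042; python3 - <<'E'
from h import *
state()
B=barR();q=.12;b=np.array((85-200*np.cos(q),60,125+200*np.sin(q)))
c=load("scene1.npz")
for q in(0,.08,.12,.16):print(q,proj(c,w((85-200*np.cos(q),60,125+200*np.sin(q)))),proj(c,w((85-200*np.cos(q),20,125+200*np.sin(q)))))
for x in(325,332,311): 
  col=c["pixels"][190:225,x].sum(1); print(x,col.tolist())
for dz in (20,-19): print(rel(w(b+[0,0,dz]),B))
E
```

```text
time: 7.58
tool_pos: [558.0, 114.3, 206.2]
tcp_rot: [-3.137, 0.001, 1.474]
contact_force: [-0.2, 0.6, 0.3]
grip_width: 42.1
finger_force: 0.0
t 7.58 loc [-115.1   58.3  206.2] rot [-3.137e+00  1.000e-03  1.474e+00] F [-0.3  0.5  0.3] w 42.1 ff 0.0 q [0.07 0.44 1.43 0.   1.28 0.16]
0 [324.38505952 212.89001283] [306.92810083 218.06090083]
0.08 [324.4218721 206.6808049] [306.81774126 211.82669065]
0.12 [324.54459116 203.66652509] [306.86236128 208.80212964]
0.16 [324.73793327 200.71794443] [306.9746684 205.8447788]
325 [107, 113, 109, 108, 116, 115, 118, 114, 118, 107, 76, 688, 652, 621, 534, 433, 345, 163, 109, 115, 113, 113, 118, 99, 103, 53, 707, 729, 715, 711, 714, 726, 643, 468, 449]
332 [110, 117, 119, 115, 115, 115, 123, 88, 83, 689, 651, 615, 534, 425, 342, 163, 104, 109, 108, 119, 113, 112, 88, 46, 709, 723, 713, 714, 715, 727, 643, 461, 448, 455, 458]
311 [106, 113, 119, 118, 114, 112, 115, 120, 113, 109, 111, 107, 115, 108, 71, 684, 652, 616, 534, 433, 346, 179, 105, 123, 112, 88, 159, 300, 598, 638, 670, 717, 713, 713, 715]
([0.0017, 0.0017, 0.0373], [-0.0049, 0.0005, 0.0048])
([0.0018, 0.0019, 0.0763], [-0.0049, 0.0005, 0.0048])
```

```bash
python3 -m pendant '{"dp":[[0.0017,0.0015,0.0187],[0.0017,0.0015,0.0373],[0.0018,0.0015,0.05],[0.0018,0.0015,0.0635],[0.0018,0.0015,0.0763],[0.0018,0.0015,0.0763]],"rotation":[[0,0,0],[0,0,0],[0,0,0],[0,0,0],[0,0,0],[0,0,0]]}' 0.042; python3 - <<'E'
from h import *
state()
E
python3 -m pendant '{"dp":[[0,0,0],[0,0,0],[0,0,0],[0,0,0],[0,0,0]],"rotation":[[0,0,0],[0,0,0],[0,0,0],[0,0,0],[0,0,0]]}' 0.004
python3 - <<'E'
from h import *
state()
E
```

```text
time: 8.32
tool_pos: [560.9, 116.2, 131.9]
tcp_rot: [-3.141, -0.0, 1.474]
contact_force: [0.3, -0.1, -0.1]
grip_width: 42.1
finger_force: 0.0
t 8.32 loc [-112.3   60.4  131.9] rot [-3.141 -0.     1.474] F [ 0.3 -0.  -0.1] w 42.1 ff 0.0 q [0.07 0.52 1.52 0.   1.1  0.17]
time: 8.95
tool_pos: [559.5, 116.4, 132.6]
tcp_rot: [-3.139, -0.001, 1.474]
contact_force: [-6.2, 0.0, 1.4]
grip_width: 10.9
finger_force: 30.0
t 8.95 loc [-113.7   60.5  132.6] rot [-3.139e+00 -1.000e-03  1.474e+00] F [-6.2 -0.6  1.4] w 10.9 ff 30.0 q [0.07 0.52 1.52 0.   1.11 0.17]
```

```bash
python3 - <<'E'
import numpy as np
f=lambda q0,Q:[[0,round(.2*(np.cos(q0)-np.cos(q)),4),round(-.2*(np.sin(q)-np.sin(q0)),4)] for q in Q]
print(f(.12,np.arange(.16,.45,.04)));print(f(.44,np.arange(.48,.77,.04)));print(f(.76,np.arange(.80,1.10,.04)))
E
```

```text
[[0, np.float64(0.0011), np.float64(-0.0079)], [0, np.float64(0.0025), np.float64(-0.0158)], [0, np.float64(0.0043), np.float64(-0.0236)], [0, np.float64(0.0064), np.float64(-0.0313)], [0, np.float64(0.0087), np.float64(-0.039)], [0, np.float64(0.0114), np.float64(-0.0465)], [0, np.float64(0.0143), np.float64(-0.0539)], [0, np.float64(0.0176), np.float64(-0.0612)]]
[[0, np.float64(0.0036), np.float64(-0.0072)], [0, np.float64(0.0074), np.float64(-0.0142)], [0, np.float64(0.0115), np.float64(-0.021)], [0, np.float64(0.0159), np.float64(-0.0277)], [0, np.float64(0.0205), np.float64(-0.0343)], [0, np.float64(0.0254), np.float64(-0.0406)], [0, np.float64(0.0306), np.float64(-0.0467)], [0, np.float64(0.036), np.float64(-0.0526)]]
[[0, np.float64(0.0056), np.float64(-0.0057)], [0, np.float64(0.0115), np.float64(-0.0111)], [0, np.float64(0.0175), np.float64(-0.0164)], [0, np.float64(0.0238), np.float64(-0.0213)], [0, np.float64(0.0303), np.float64(-0.0261)], [0, np.float64(0.0369), np.float64(-0.0305)], [0, np.float64(0.0437), np.float64(-0.0347)], [0, np.float64(0.0507), np.float64(-0.0386)]]
```

```bash
python3 -m pendant '{"dp":[[0,0.0001,-0.0079],[0,0.0013,-0.0158],[0,0.0031,-0.0236],[0,0.0052,-0.0313],[0,0.0075,-0.039],[0,0.0102,-0.0465],[0,0.0131,-0.0539],[0,0.0164,-0.0612]],"rotation":[[0,0,0],[0,0,0],[0,0,0],[0,0,0],[0,0,0],[0,0,0],[0,0,0],[0,0,0]]}'; python3 - <<'E'
from h import *
state()
E
```

```text
time: 9.95
tool_pos: [576.6, 114.6, 194.7]
tcp_rot: [-3.14, -0.0, 1.475]
contact_force: [-7.5, 0.7, 0.6]
grip_width: 11.0
finger_force: 30.0
t 9.95 loc [-96.6  60.4 194.7] rot [-3.14  -0.     1.475] F [-7.6 -0.1  0.6] w 11.0 ff 30.0 q [0.07 0.48 1.39 0.   1.27 0.16]
```

```bash
python3 -m pendant '{"dp":[[0,0.0028,-0.0072],[0,0.0064,-0.0142],[0,0.0105,-0.021],[0,0.0149,-0.0277],[0,0.0195,-0.0343],[0,0.0244,-0.0406],[0,0.0296,-0.0467],[0,0.035,-0.0526]],"rotation":[[0,0,0],[0,0,0],[0,0,0],[0,0,0],[0,0,0],[0,0,0],[0,0,0],[0,0,0]]}'; python3 - <<'E'
from h import *
state()
E
```

```text
time: 10.95
tool_pos: [611.4, 111.0, 248.6]
tcp_rot: [3.141, -0.0, 1.474]
contact_force: [-10.5, -0.5, 5.8]
grip_width: 11.2
finger_force: 30.0
t 10.95 loc [-61.6  60.3 248.6] rot [ 3.141 -0.     1.474] F [-10.4  -1.6   5.8] w 11.2 ff 30.0 q [0.06 0.51 1.2  0.   1.43 0.15]
```

```bash
python3 -m pendant '{"dp":[[0,0.0046,-0.0065],[0,0.0105,-0.0119],[0,0.0165,-0.0172],[0,0.0228,-0.0221],[0,0.0293,-0.0269],[0,0.0359,-0.0313],[0,0.0427,-0.0355],[0,0.0497,-0.0394]],"rotation":[[0,0,0],[0,0,0],[0,0,0],[0,0,0],[0,0,0],[0,0,0],[0,0,0],[0,0,0]]}'; python3 - <<'E'
from h import *
state()
E
python3 -m pendant '{"dp":[[0,0,0],[0,0,0],[0,0,0],[0,0,0]],"rotation":[[0,0,0],[0,0,0],[0,0,0],[0,0,0]]}'; python3 - <<'E'
from h import *
from plant import vision
state()
c=vision.capture("scene");im=c["pixels"][130:370,160:460,::-1]
np.savez("scene2.npz",**c)
cv2.imwrite("pics/s3.png",cv2.resize(im,None,fx=2.5,fy=2.5))
E
```

```text
time: 11.95
tool_pos: [662.5, 105.6, 288.2]
tcp_rot: [3.137, -0.0, 1.474]
contact_force: [-4.9, -3.2, 5.5]
grip_width: 10.9
finger_force: 30.0
t 11.95 loc [-10.2  60.1 288.2] rot [ 3.137 -0.     1.474] F [-4.6 -3.7  5.5] w 10.9 ff 30.0 q [ 0.04  0.6   0.95 -0.    1.6   0.14]
time: 12.45
tool_pos: [662.6, 105.6, 288.2]
tcp_rot: [3.136, -0.0, 1.474]
contact_force: [-3.7, -2.5, 6.6]
grip_width: 11.0
finger_force: 30.0
t 12.45 loc [-10.1  60.2 288.2] rot [ 3.136 -0.     1.474] F [-3.4 -2.9  6.6] w 11.0 ff 30.0 q [ 0.04  0.6   0.95 -0.    1.59  0.14]
```

View pics/s3.png

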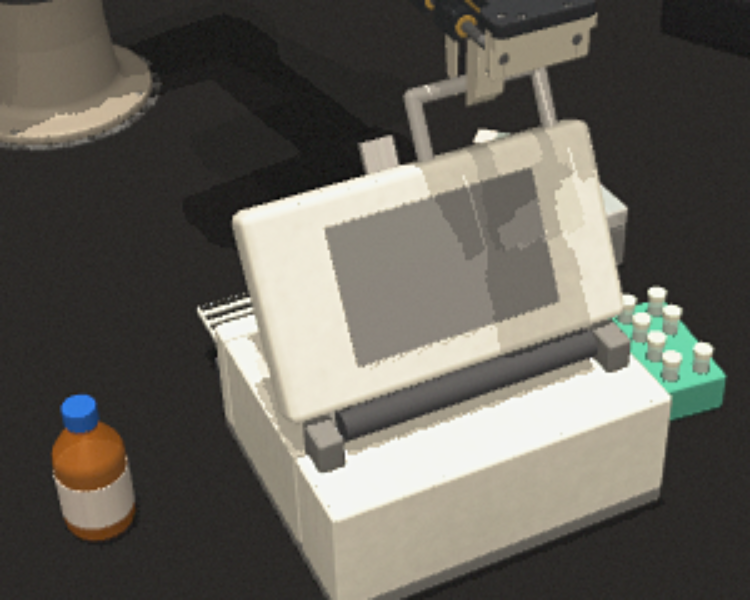

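The lid stands well up: the bar is pinched at crop (485,90), its -y end is at (410,95), and the bystanders haven't moved. Now I check the angle by image and by fitting the path.

```bash
python3 - <<'E'
from h import *
from scipy.optimize import least_squares
P=np.array([(-113.7,132.6),(-96.6,194.7),(-61.6,248.6),(-10.1,288.2)])
s=least_squares(lambda c:np.hypot(P[:,0]-c[0],P[:,1]-c[1])-200,(85,106));print(s.x,s.fun)
print(np.arctan2(P[:,1]-s.x[1],s.x[0]-P[:,0]))
c=load("scene2.npz")
for q in(.98,1.03,1.08,1.13):print(q,[proj(c,w((85-200*np.cos(q),y,125+200*np.sin(q)))).round(1) for y in(10,30)])
for x in(328,334,340):print(x,c["pixels"][155:180,x].sum(1).tolist())
E
```

```text
[ 85.41665742 112.5819528 ] [ 0.12037747 -0.31665754  0.28681116 -0.08719313]
[0.1001976  0.42381548 0.74655812 1.07265726]
0.98 [array([320.1, 168.9]), array([330.2, 166.2])]
1.03 [array([322.2, 168.5]), array([332.3, 165.8])]
1.08 [array([324.3, 168.3]), array([334.6, 165.6])]
1.13 [array([326.6, 168.4]), array([336.9, 165.7])]
328 [118, 129, 130, 120, 127, 128, 123, 125, 108, 241, 454, 487, 478, 438, 400, 356, 410, 416, 422, 434, 439, 445, 450, 453, 455]
334 [115, 124, 118, 128, 124, 124, 113, 134, 362, 400, 477, 459, 416, 380, 344, 152, 114, 119, 133, 118, 123, 126, 119, 124, 124]
340 [361, 357, 361, 356, 368, 365, 349, 387, 410, 417, 394, 382, 351, 180, 116, 123, 123, 130, 123, 122, 124, 121, 124, 131, 128]
```

```bash
python3 - <<'E'
import numpy as np
print([[0,float(round(.2*(np.cos(1.073)-np.cos(q)),4)),float(round(-.2*(np.sin(q)-np.sin(1.073)),4))] for q in np.linspace(1.073,.775,9)[1:]])
E
```

```text
[[0, -0.0065, 0.0037], [0, -0.0128, 0.0076], [0, -0.019, 0.0117], [0, -0.025, 0.0161], [0, -0.0309, 0.0207], [0, -0.0366, 0.0255], [0, -0.0421, 0.0306], [0, -0.0474, 0.0358]]
```

```bash
python3 -m pendant '{"dp":[[0,-0.0065,0.0037],[0,-0.0128,0.0076],[0,-0.019,0.0117],[0,-0.025,0.0161],[0,-0.0309,0.0207],[0,-0.0366,0.0255],[0,-0.0421,0.0306],[0,-0.0474,0.0358]],"rotation":[[0,0,0],[0,0,0],[0,0,0],[0,0,0],[0,0,0],[0,0,0],[0,0,0],[0,0,0]]}'; python3 -m pendant '{"dp":[[0,0,0],[0,0,0],[0,0,0],[0,0,0],[0,0,0],[0,0,0],[0,0,0],[0,0,0]],"rotation":[[0,0,0],[0,0,0],[0,0,0],[0,0,0],[0,0,0],[0,0,0],[0,0,0],[0,0,0]]}' >/dev/null; python3 - <<'E'
from h import *
from plant import vision,get_obs
state();p=loc(get_obs()["tool_pos"]);print("q",np.arctan2(p[2]-112.6,85.4-p[0]))
c=vision.capture("scene");im=c["pixels"][130:370,160:460,::-1]
np.savez("scene3.npz",**c)
cv2.imwrite("pics/s4.png",cv2.resize(im,None,fx=2.5,fy=2.5))
for q in(.70,.74,.775,.81):print(q,[proj(c,w((85-200*np.cos(q),y,125+200*np.sin(q)))).round(1) for y in(10,20,60)])
E
```

```text
time: 13.5
tool_pos: [614.6, 110.7, 250.4]
tcp_rot: [3.139, -0.0, 1.474]
contact_force: [-4.5, -2.6, 4.9]
grip_width: 10.9
finger_force: 30.0
t 14.5 loc [-58.7  60.4 250. ] rot [ 3.141 -0.     1.474] F [-3.7 -3.7  4.4] w 11.1 ff 30.0 q [0.06 0.51 1.19 0.   1.44 0.15]
q 0.7616411081288714
0.7 [array([310.6, 176.1]), array([315.5, 174.8]), array([334.6, 169.6])]
0.74 [array([311.8, 174.6]), array([316.6, 173.3]), array([335.9, 168.1])]
0.775 [array([312.8, 173.4]), array([317.7, 172.1]), array([337. , 166.9])]
0.81 [array([313.9, 172.4]), array([318.9, 171.1]), array([338.3, 165.8])]
```

View pics/s4.png

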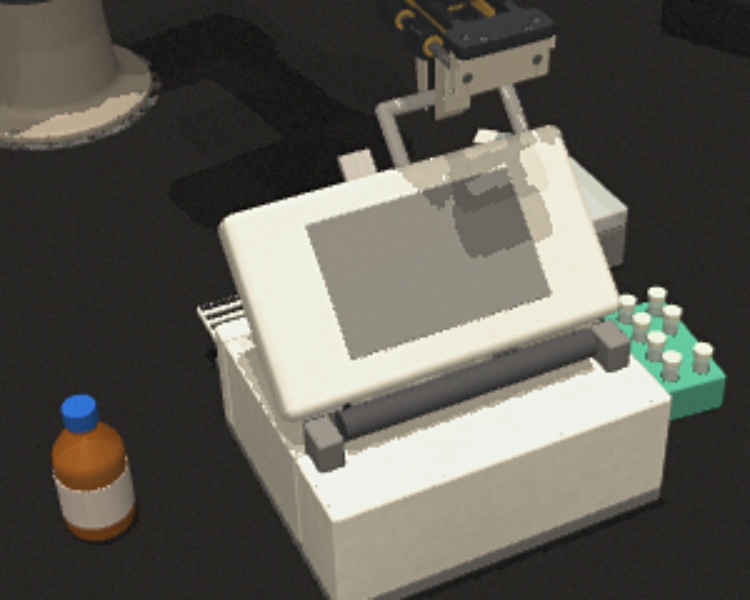

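The bar's -y end at crop (383,108) is px (313,173), which matches q ≈ 0.775. The grip is firm and steady, and the bystanders are untouched.

```bash
python3 -c "
from plant import workorder
print(workorder.close_job())"
```

```text
the job is handed in; nothing more can be done
None
```

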